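# Clear the choux counter and send the nested tubs to wash-up

## Task

Clear the packing counter: put every choux puff into the blue crate, including any left in a tub, and nest all the tubs one inside another on the grey carriage, largest first, each sitting flat on the floor of the next larger one. Once the nest is complete, push the carriage by its red tab all the way in until the spring catch holds it home. Leave the jar, mug and gift box where they are.

Things in the scene. Friction and masses are not known exactly. Their poses are not given: they have to be found in the camera images.
- tub_a_mid (a point): centre (half-way up) of the green open square tub, 124 x 124 x 50 mm high, walls and floor 3 mm, z up; an upright finger lug stands on the rim of its own -y side, centred 60.5 mm from the axis: 30 mm wide, 10 mm thick, 25 to 57 mm above this centre. Always there. May hold a puff.
- tub_b_mid (a point): centre (half-way up) of the purple open square tub, 98 x 98 x 50 mm high, walls and floor 3 mm, z up; an upright finger lug stands on the rim of its own +y side, centred 47.5 mm from the axis: 30 mm wide, 10 mm thick, 25 to 57 mm above this centre. May be absent.
- tub_c_mid (a point): centre (half-way up) of the orange open square tub, 74 x 74 x 50 mm high, walls and floor 3 mm, z up; an upright finger lug stands on the rim of its own -x side, centred 35.5 mm from the axis: 30 mm wide, 10 mm thick, 25 to 57 mm above this centre. May be absent.
- tub_d_mid (a point): centre (half-way up) of the yellow open square tub, 52 x 52 x 50 mm high, walls and floor 3 mm, z up; an upright finger lug stands on the rim of its own +x side, centred 24.5 mm from the axis: 30 mm wide, 10 mm thick, 25 to 57 mm above this centre. May be absent.
- puff_1_mid (a point): centre (half-way up) of a golden choux shell, rigid, round, 44 mm across and 37 mm high, flat base, sides nearly upright from 6 to 24 mm above the base, ridged dome top, 25 g. May be absent. If present it starts inside the green tub.
- puff_2_mid (a point): centre (half-way up) of a golden choux shell, rigid, round, 44 mm across and 37 mm high, flat base, sides nearly upright from 6 to 24 mm above the base, ridged dome top, 25 g. May be absent. Starts on the counter.
- puff_3_mid (a point): centre (half-way up) of a golden choux shell, rigid, round, 44 mm across and 37 mm high, flat base, sides nearly upright from 6 to 24 mm above the base, ridged dome top, 25 g. May be absent. Starts on the counter.
- crate_in (a point): centre of the inner floor (4 mm above the counter) of the open blue crate, 190 x 190 mm outside, walls 4 mm, 65 mm high, fixed to the counter; x and y along its sides
- carriage_in (a point): centre of the carriage's upper face, 22 mm above the counter: a 140 x 140 mm recess with a rim 10 mm high. The carriage (grey, 150 x 150 mm) rides on a fixed track; its x axis is the way it is pushed home (away from the robot). If all tubs have their x axes along it, the lugs stand on four different sides
- push_tab (a point): middle of the red upright push tab on the near (-x) end of the carriage, 61 mm above the counter: 12 mm thick along the slide, 50 mm wide across it, its top 76 mm above the counter, 83 mm behind the carriage's centre; its axes are the carriage's
- carriage (a joint): slide travel in m: 0 is fully out, 0.1 is fully home against the stop; starts between 0 and 0.025. A brass spring plunger at the side resists from about 0.085 (some 15 N of push) and is passed at 0.093; beyond it, it holds the carriage home. Otherwise the carriage slides with about 2 N and stays where left
- pick_jar_mid (a point): glass jar with red cap, 56 mm across, 80 mm high, this point half-way up: bystander
- gift_box: closed red gift box with gold band, 110 x 130 x 70 mm high, origin under its centre: bystander
- mug: white mug, 80 mm across, 90 mm high, origin under its centre: bystander

How it is judged:
On the way, in this order (a step that is already met when the one before it is completed fails the run):
1. every tub present is nested on the carriage, largest outermost, while the carriage is still out (horizontal distance between tub_a_mid and carriage_in below 0.016 m and z of tub_a_mid in the frame of carriage_in below 0.03 m and angle between each of tub_a_mid, tub_b_mid, tub_c_mid, tub_d_mid's own z axis and vertical below 0.08 rad and z of tub_b_mid in the frame of tub_a_mid below 0.008 m and horizontal distance between tub_b_mid and tub_a_mid below 0.018 m and z of tub_c_mid in the frame of tub_a_mid below 0.011 m and horizontal distance between tub_c_mid and tub_a_mid below 0.032 m and horizontal distance between tub_c_mid and tub_b_mid below 0.018 m and z of tub_d_mid in the frame of tub_a_mid below 0.014 m and horizontal distance between tub_d_mid and tub_a_mid below 0.042 m and horizontal distance between tub_d_mid and tub_b_mid below 0.032 m and horizontal distance between tub_d_mid and tub_c_mid below 0.018 m and value of joint carriage below 0.085 m), for 0.2 s.
2. the carriage is pushed home past the spring catch (value of joint carriage above 0.096 m), for 0.2 s.
At the end, for the whole second after the job is handed in: All tubs present stand upright, nested and seated, in the carriage's recess (the largest within 16 mm of its centre; each within 18 mm of the next larger and within 5 mm of fully down); every puff present lies in the blue crate; the carriage is past its catch (travel over 96 mm of 100); all at rest (horizontal distance between tub_a_mid and carriage_in below 0.016 m and z of tub_a_mid in the frame of carriage_in below 0.03 m and angle between each of tub_a_mid, tub_b_mid, tub_c_mid, tub_d_mid's own z axis and vertical below 0.08 rad and z of tub_b_mid in the frame of tub_a_mid below 0.008 m and horizontal distance between tub_b_mid and tub_a_mid below 0.018 m and z of tub_c_mid in the frame of tub_a_mid below 0.011 m and horizontal distance between tub_c_mid and tub_a_mid below 0.032 m and horizontal distance between tub_c_mid and tub_b_mid below 0.018 m and z of tub_d_mid in the frame of tub_a_mid below 0.014 m and horizontal distance between tub_d_mid and tub_a_mid below 0.042 m and horizontal distance between tub_d_mid and tub_b_mid below 0.032 m and horizontal distance between tub_d_mid and tub_c_mid below 0.018 m and x of puff_1_mid in the frame of crate_in between -0.09 and 0.09 m and y of puff_1_mid in the frame of crate_in between -0.09 and 0.09 m and z of each of puff_1_mid, puff_2_mid, puff_3_mid in the frame of crate_in below 0.06 m and x of puff_2_mid in the frame of crate_in between -0.09 and 0.09 m and y of puff_2_mid in the frame of crate_in between -0.09 and 0.09 m and x of puff_3_mid in the frame of crate_in between -0.09 and 0.09 m and y of puff_3_mid in the frame of crate_in between -0.09 and 0.09 m and value of joint carriage above 0.096 m and linear speed of each of tub_a, tub_b, tub_c, tub_d, puff_1, puff_2, puff_3 below 0.03 m/s); the robot touches nothing.
It fails at once if the jar is displaced by more than 40 mm (distance of pick_jar_mid from where it was at the start of the episode above 0.04 m).
It fails at once if the gift box is displaced by more than 40 mm (distance of gift_box from where it was at the start of the episode above 0.04 m).
It fails at once if the mug is displaced by more than 40 mm (distance of mug from where it was at the start of the episode above 0.04 m).
Of tub_b, tub_c, tub_d only 2 to 3 are there at a start; the rules pass over those that are not, and their reading is None.
Of puff_1, puff_2, puff_3 only 2 to 3 are there at a start; the rules pass over those that are not, and their reading is None.
At some moment in a run one of tub_b, tub_c, tub_d, puff_2, puff_3 may be knocked a few centimetres aside while the robot is not near it.
It also fails if it takes over 200 s, if anything falls off the work surface, if the arm or the gripper's body presses on something with over 40 N, if the wrist force passes 120 N, or if a joint passes its speed limit or range.

## Robot

A 7-joint arm with a two-finger parallel gripper is mounted at the origin on the work surface. World frame = base frame: x ahead of the robot, y to its left, z up, the work surface at z = 0. Lengths are in m, angles in rad, forces in N, time in s.
With the tool pointing down it reaches from about 0.35 to 0.9 m from the base axis. Payload 8.1 kg.
Tool frame: the origin (TCP) lies on the mounting face of the last link; the fingertips stand 173 mm ahead of it and the grasp point (between the pads) lies 155 mm ahead of it; z points along the fingers, y is the line along which they close (so a half turn about z gives the same grasp; the last joint's range is limited). The gripper opens to 85 mm and grips with 20 to 120 N. Pads are 22 mm wide; open, the fingers measure 114 mm over their backs; the gripper's body (76 mm by 85 mm) begins 54 mm behind the grasp point. The pads swing forward as they close: fully open they stand 13 mm farther back than shut.
Start: joints at [-1.278, 0.434, 0.025, 1.573, -0.012, 1.134, -0.075], TCP at [0.241, 0.577, 0.405] pointing down, gripper open.
Joint ranges: [-2.62, 2.62], [-0.44, 2.09], [-1.27, 1.32], [0.08, 2.57], [-1.32, 4.46], [0.12, 2], [-2.74, 2.74]. Speed limits (rad/s): [2.22, 2.22, 3.01, 3.01, 3.14, 3.14, 3.14].

## Interface

Orientations are given as a rotation vector (axis times angle).
In Python, from station import manip gives the robot as it stands.
- The arm moves only by the tool send_rows, never from a script. Its argument "deltas" is one flat list of numbers, 7 for each row, row after row: the shift along the tool's x, y, z in mm, then the turn, a rotation vector about the tool's x, y, z in degrees, then the closure, from 0 (fully open) to 1 (shut). A call has 1 to 8 rows; each row is the pose to reach, as a shift and turn from the pose commanded when the call began, along the tool's axes at that moment; what a row does not reach only later rows make up. A row lasts 1/10 s, in which the tool goes at most 50 mm and 8.59 degrees, less where a joint would pass 70% of its speed; a pose out of reach is approached as far as the arm can. A call with a gripper value outside its range is refused whole. The fingers move at their own pace and stop on an object; "squeeze" is the grip in N (left out, the last holds). Time passes only in rows, so rows that repeat a pose let the fingers close. It gives the time, the measured TCP pose, the force, the opening and the grip force at its end, in the units of the state.
- manip.state(): the state, without advancing time (a new reading comes with each control period).
- manip.snapshot(name): name is "side" or "top" or "wrist"; returns the picture (480x640x3 uint8, red, green, blue); there is no depth.
- manip.calibration(name): a dict with "fx", "fy", "cx", "cy" (pixels), "R" (3x3) and "t" (3): a world point X has camera coordinates R X + t. Camera axes: x right, y down, z forward; pixel columns grow to the right and rows downward; lengths in m; the calibration is good to about 2 mm. A picture is of the moment at which its call begins: read the wrist's pose just before it. calibration takes no time and is no camera call; for the wrist camera it gives the pose at the moment of the call.
- manip.job_done(): hands the job in; it is judged then, once.
The state is a dict: "t": time; "joint_positions": joint angles; "dq": joint speeds; "tau": joint torques, N m; "ee_pos": TCP position; "ee_rot": TCP orientation; "ft_force": force on the tool from outside, world axes, zero at the start; "moment": the same for the moment, N m; "gripper_width": finger opening in m; "grip_force": force on a finger pad.
Only numpy, scipy, OpenCV 4.12 (cv2) and the standard library are available. Lean on these libraries where they do the work, as an engineer would, in place of code of your own. Each camera call takes 0.05 s, during which the arm holds its last target. There are 200 camera calls.

## Working session

There is one attempt and no reset: what is moved stays moved. The work goes in short steps, Python scripts to look and compute and a tool call to move; the robot and the scene stay as the last step left them, time stands still between calls to the robot, and variables do not carry over. Pictures are saved under pics/ and viewed, at most 15 in all, crops included, and the job is handed in when it is done.

Besides the shell and the picture viewer there is one more tool, called after ">>>" as name(argument=value, ...), one argument or row to a line, values as JSON. send_rows: Moves the arm, as the interface text tells. Its arguments: {"type":"object","properties":{"deltas":{"type":"array","items":{"type":"number"}},"squeeze":{"type":"number"}},"required":["deltas"]}

```bash
mkdir -p pics; ls
python3 - <<'E'
from station import manip
import cv2,numpy as np
s=manip.state();print({k:np.round(v,3).tolist() for k,v in s.items()})
for n in("top","side"):
    c=manip.calibration(n);print(n,{k:np.round(v,3).tolist() for k,v in c.items()})
    cv2.imwrite(f"pics/{n}0.png",manip.snapshot(n)[:,:,::-1])
E
```

```text
pics
{'t': 0.0, 'joint_positions': [-1.278, 0.435, 0.025, 1.574, -0.012, 1.134, -0.075], 'dq': [-0.0, -0.001, -0.002, -0.0, 0.0, 0.001, -0.001], 'tau': [-0.0, -67.046, 1.025, -31.621, 0.016, 0.013, 0.0], 'ee_pos': [0.241, 0.576, 0.404], 'ee_rot': [-0.618, -3.08, 0.002], 'ft_force': [0.326, 0.698, -0.499], 'moment': [-0.008, -0.068, -0.064], 'grip_force': 0.0, 'gripper_width': 0.085}
top {'fx': 441.059, 'fy': 441.059, 'cx': 330.049, 'cy': 231.484, 'R': [[-0.03, -1.0, 0.008], [-0.992, 0.029, -0.125], [0.125, -0.012, -0.992]], 't': [-0.044, 0.483, 1.031]}
side {'fx': 493.759, 'fy': 493.759, 'cx': 317.063, 'cy': 233.396, 'R': [[0.952, -0.305, 0.013], [-0.169, -0.56, -0.811], [0.255, 0.77, -0.585]], 't': [-0.495, 0.105, 1.216]}
```

View pics/top0.png

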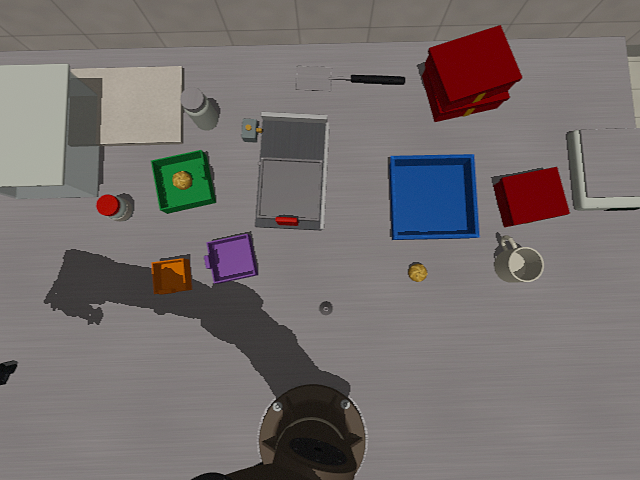

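View pics/side0.png

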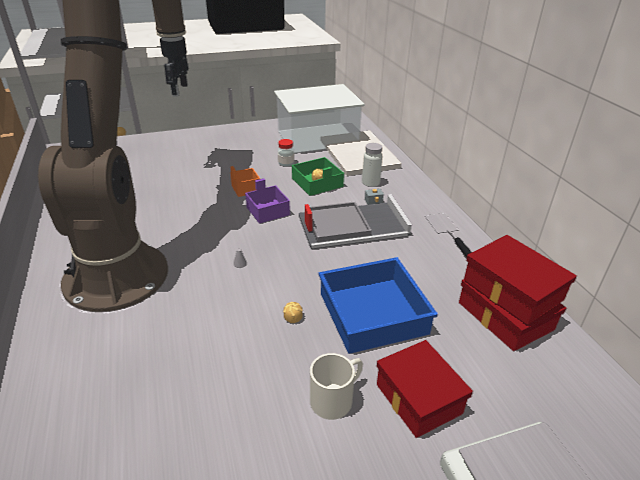

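The top view shows green tub with puff (183,181), purple (232,258) with its lug on the left, orange (172,275), and carriage (290,190) with tab (287,220). It also shows crate (433,197), a counter puff (418,272) and no yellow tub so far. The side view agrees.

```bash
cat > h.py <<'E'
from station import manip
import cv2,numpy as np
from scipy.spatial.transform import Rotation as Rot
HSV={'green':((50,120,40),(75,255,255)),'purple':((125,80,40),(150,255,255)),'orange':((8,200,60),(17,255,255)),
 'yellow':((22,150,80),(35,255,255)),'puff':((12,90,110),(24,215,255)),'blue':((100,120,40),(120,255,255)),'red':((0,180,60),(5,255,255))}
def mask(im,c):
    m=cv2.inRange(cv2.cvtColor(im,cv2.COLOR_RGB2HSV),*map(np.array,HSV[c]))
    return m
def ray(cal,uv,z):
    uv=np.atleast_2d(uv).astype(float)
    R=np.array(cal['R']);t=np.array(cal['t']);C=-R.T@t
    d=np.c_[(uv[:,0]-cal['cx'])/cal['fx'],(uv[:,1]-cal['cy'])/cal['fy'],np.ones(len(uv))]@R
    return C+d*((z-C[2])/d[:,2])[:,None]
def proj(cal,X):
    p=np.array(cal['R'])@X+np.array(cal['t']);return p[:2]/p[2]*[cal['fx'],cal['fy']]+[cal['cx'],cal['cy']]
def blobs(im,c,amin=60):
    cs,_=cv2.findContours(mask(im,c),cv2.RETR_EXTERNAL,cv2.CHAIN_APPROX_NONE)
    return [k[:,0] for k in sorted(cs,key=cv2.contourArea,reverse=True) if cv2.contourArea(k)>amin]
def rect(P):
    (c,s,a)=cv2.minAreaRect((P[:,:2]*1000).astype(np.float32))
    return np.round(c,1),np.round(s,1),round((a+45)%90-45,1)
def go(x,y,z,yaw=None,tilt=0):
    """shift (mm) and turn for grasp point to x,y,z (m), tool y axis at yaw deg (mod 180), pointing down"""
    s=manip.state();Rc=Rot.from_rotvec(s['ee_rot']);p=np.array(s['ee_pos'])
    ty=Rc.as_matrix()[:,1];cur=np.degrees(np.arctan2(ty[1],ty[0]))
    if yaw is None: yaw=cur
    yaw=cur+((yaw-cur+90)%180-90); a=np.radians(yaw)
    yv=np.array([np.cos(a),np.sin(a),0]);zv=np.array([0,0,-1.]);T=np.c_[np.cross(yv,zv),yv,zv]
    d=Rc.inv().apply(np.array([x,y,z+.155])-p)*1000
    print('shift',np.round(d,1),'turn',np.round(np.degrees((Rc.inv()*Rot.from_matrix(T)).as_rotvec()),1),'t',round(s['t'],1),'j7',round(s['joint_positions'][6],2))
E
python3 - <<'E'
from h import *
im=cv2.imread('pics/top0.png')[:,:,::-1].copy();cal=manip.calibration('top')
for c,z in(('green',.05),('purple',.05),('orange',.05),('yellow',.05),('puff',.02),('blue',.065),('red',.076)):
    for b in blobs(im,c): print(c,b.mean(0).round(),cv2.contourArea(b),*rect(ray(cal,b,z)))
# carriage rails by grey corners
print('corners', (ray(cal,[[262,158],[324,160],[257,227],[323,229]],.03)*1000).round())
c=manip.calibration('wrist');R=np.array(c['R']);print('wristcam',(-R.T@c['t']).round(3),R.round(2).tolist(),c['fx'])
print(Rot.from_rotvec(manip.state()['ee_rot']).as_matrix().round(2).tolist())
E
```

```text
green [183. 181.] 2935.5 [610.  290.1] [135.1 132.7] 11.2
purple [230. 259.] 1891.0 [422.  179.3] [101.1 115.5] 10.5
orange [171. 276.] 1150.5 [385.6 314.3] [76.2 87.3] 6.2
puff [418. 273.] 203.5 [ 375.9 -268.2] [41.1 38.3] -1.7
puff [180. 180.] 200.0 [621.4 305.7] [42.3 39.7] 32.9
blue [433. 197.] 7048.5 [ 554.  -303.5] [204.3 201.3] -0.4
red [472.  66.] 3663.5 [ 877.8 -421.8] [144.5 189. ] 17.2
red [546. 198.] 434.0 [ 546.7 -539.6] [114.1 131.9] 9.9
red [108. 205.] 341.0 [552.  453.3] [51.5 46.9] -1.6
red [287. 221.] 141.0 [502.8  43. ] [50.9 18.7] -1.6
red [492.  96.] 110.0 [ 793.5 -453.8] [29.4 82.7] 11.4
corners [[668. 103.  30.]
 [659. -49.  30.]
 [497. 117.  30.]
 [488. -42.  30.]]
wristcam [0.167 0.609 0.372] [[0.39, 0.92, -0.0], [0.88, -0.37, 0.31], [0.29, -0.12, -0.95]] 374.7537560076911
[[-0.92, 0.39, -0.0], [0.39, 0.92, -0.0], [-0.0, -0.0, -1.0]]
```

Run:
```python
from h import *
go(.59,.28,.25,100)
```

```text
shift [-436.4 -139.    -0.8] turn [ -0.1  -0.  -32.7] t 0.1 j7 -0.08
```

>>> send_rows(
  deltas=[-60,-19,0,0,0,-8,0,-110,-35,0,0,0,-16,0,-160,-51,0,0,0,-24,0,-210,-67,0,0,0,-32,0,-270,-86,0,0,0,-32,0,-320,-102,0,0,0,-32,0,-380,-121,0,0,0,-32,0,-436,-139,0,0,0,-32,0],
  squeeze=20,
)

```text
t: 0.9
ee_pos: [0.547, 0.316, 0.4045]
ee_rot: [0.255, -3.131, 0.0]
ft_force: [0.1, 1.7, 0.5]
gripper_width: 0.0853
grip_force: 0.0
```

>>> send_rows(
  deltas=[0,0,0,0,0,0,0,0,0,0,0,0,0,0],
)

```text
t: 1.1
ee_pos: [0.5467, 0.3162, 0.4041]
ee_rot: [0.25, -3.131, 0.001]
ft_force: [-1.1, 1.1, -0.2]
gripper_width: 0.0853
grip_force: 0.0
```

Run:
```python
from h import *
go(.59,.28,.25,100)
cal=manip.calibration('wrist');im=manip.snapshot('wrist');cv2.imwrite('pics/w1.png',im[:,:,::-1])
for c,z in(('green',.05),('purple',.05),('orange',.05),('puff',.025)):
    for b in blobs(im,c,200): print(c,b.mean(0).round(),cv2.contourArea(b),*rect(ray(cal,b,z)))
```

```text
shift [-37.  -42.6  -0.9] turn [-0.  -0.  -0.9] t 1.1 j7 1.13
green [284. 275.] 17622.0 [611.6 291.9] [133.8 136.2] 11.2
purple [175.  51.] 14124.5 [437.7 188.1] [ 73.5 107.3] 9.1
orange [374.  45.] 2260.0 [403.  326.6] [53.  73.1] 5.8
orange [354.   7.] 503.5 [384.8 318.8] [10.5 30.7] 9.1
puff [295. 276.] 1331.0 [619.7 304.8] [46.9 41.4] 9.1
```

View pics/w1.png

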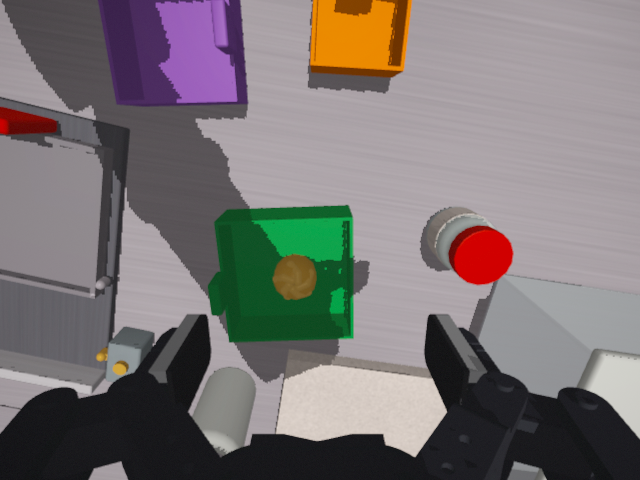

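The wrist view shows the puff at (295,277) near the middle of the green tub, whose lug is on the left (215,295). Fingers along the image columns will clear the walls.

Run:
```python
from h import *
go(.6195,.305,.12,101)
go(.6195,.305,.025,101)
```

```text
shift [-71.1 -24.7 129.1] turn [ 0.  -0.1 -1.7] t 1.1 j7 1.13
shift [-71.2 -24.7 224.1] turn [ 0.  -0.1 -1.7] t 1.1 j7 1.13
```

>>> send_rows(
  deltas=[-35,-12,20,0,0,-2,0.3,-71,-25,40,0,0,-2,0.3,-71,-25,80,0,0,-2,0.3,-71,-25,120,0,0,-2,0.3,-71,-25,150,0,0,-2,0.3,-71,-25,150,0,0,-2,0.3],
)

```text
t: 1.75
ee_pos: [0.6168, 0.3057, 0.2498]
ee_rot: [0.314, -3.117, 0.004]
ft_force: [-0.3, 0.3, -0.0]
gripper_width: 0.0592
grip_force: 0.0
```

Run:
```python
from h import *
go(.6195,.305,.025,101)
cal=manip.calibration('wrist');im=manip.snapshot('wrist');cv2.imwrite('pics/w2.png',im[:,:,::-1])
for c,z in(('green',.05),('puff',.025)):
    for b in blobs(im,c,200): print(c,b.mean(0).round(),cv2.contourArea(b),*rect(ray(cal,b,z)))
```

```text
shift [-3.1 -1.1 69.8] turn [-0.1 -0.5  0.5] t 1.8 j7 1.24
green [292. 274.] 55967.0 [615.7 289.8] [126.4 141.7] 11.1
puff [315. 279.] 4669.5 [620.5 305.1] [47.1 42.5] 26.1
puff [  5. 423.] 235.0 [760.4 132.1] [ 9.3 21.6] -3.0
```

View pics/w2.png

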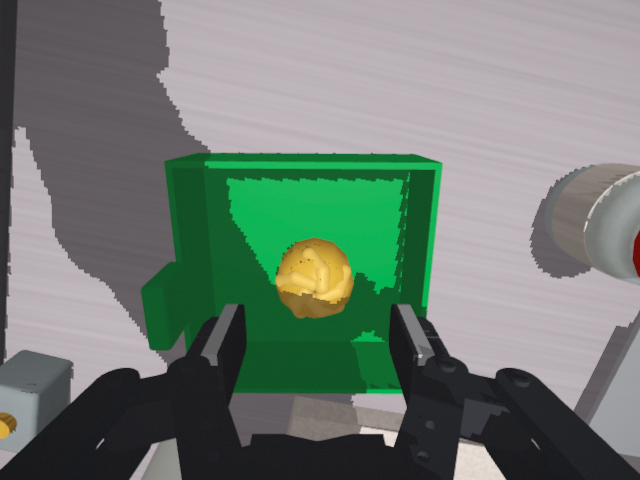

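The puff at (315,279) sits centred between the fingers, so I go down and close.

>>> send_rows(
  deltas=[-3,-1,35,0,0,0,0.3,-3,-1,68,0,0,0,0.3,-3,-1,69,0,0,0,0.3,-3,-1,69,0,0,0,0.6,-3,-1,69,0,0,0,0.7,-3,-1,69,0,0,0,0.7,-3,-1,69,0,0,0,0.7,-3,-1,69,0,0,0,0.7],
)

```text
t: 2.6
ee_pos: [0.6238, 0.3046, 0.1881]
ee_rot: [-0.309, 3.123, 0.003]
ft_force: [-2.3, -0.6, 7.9]
gripper_width: 0.0428
grip_force: 20.9
```

>>> send_rows(
  deltas=[0,0,-40,0,0,0,0.7,0,0,-85,0,0,0,0.7,0,0,-125,0,0,0,0.7,0,0,-160,0,0,0,0.7,0,0,-160,0,0,0,0.7],
)

```text
t: 3.1
ee_pos: [0.6245, 0.3046, 0.3531]
ee_rot: [-0.308, 3.116, 0.007]
ft_force: [1.1, -0.1, -1.3]
gripper_width: 0.0433
grip_force: 20.7
```

Run:
```python
from h import *
print(manip.state()['gripper_width'],manip.state()['grip_force'])
go(.575,-.27,.185,90)
go(.575,-.27,.185,101)
```

```text
0.043271965094928 20.6818185467273
shift [ 161.2 -553.8    9.5] turn [ 0.3  0.6 11.3] t 3.1 j7 1.25
shift [ 161.2 -553.8    9.5] turn [0.2 0.6 0.3] t 3.1 j7 1.25
```

>>> send_rows(
  deltas=[12,-40,0,0,0,0,0.7,24,-80,0,0,0,0,0.7,35,-120,0,0,0,0,0.7,47,-160,0,0,0,0,0.7,58,-200,0,0,0,0,0.7,70,-240,0,0,0,0,0.7,81,-280,0,0,0,0,0.7,93,-320,0,0,0,0,0.7],
)

```text
t: 3.9
ee_pos: [0.5942, -0.0296, 0.3461]
ee_rot: [-0.31, 3.126, 0.0]
ft_force: [1.0, -0.5, 0.3]
gripper_width: 0.0428
grip_force: 20.7
```

>>> send_rows(
  deltas=[12,-40,0,0,0,1,0.7,24,-80,0,0,0,2,0.7,35,-120,0,0,0,3,0.7,47,-160,0,0,0,5,0.7,58,-200,20,0,0,8,0.7,68,-234,50,0,0,11,0.7,68,-234,90,0,0,11,0.7,68,-234,120,0,0,11,0.7],
)

```text
t: 4.7
ee_pos: [0.5728, -0.2724, 0.224]
ee_rot: [0.004, -3.141, 0.001]
ft_force: [0.4, 0.4, -0.6]
gripper_width: 0.043
grip_force: 20.7
```

Run:
```python
from h import *
print(manip.state()['gripper_width'],manip.state()['ee_pos'])
go(.58,-.27,.035,90)
im=manip.snapshot('top');cal=manip.calibration('top')
cv2.imwrite('pics/t2.png',im[:,:,::-1])
for c,z in(('green',.05),('purple',.05),('orange',.05),('yellow',.05),('puff',.02),('blue',.065)):
    for b in blobs(im,c): print(c,b.mean(0).round(),cv2.contourArea(b),*rect(ray(cal,b,z)))
```

```text
0.04302229123755704 [ 0.57275042 -0.27241168  0.22399723]
shift [-7.3  2.4 34. ] turn [-0.  -0.   0.1] t 4.7 j7 2.02
green [184. 182.] 2933.5 [609.8 286.5] [135.4 132.5] 11.8
purple [230. 258.] 1882.5 [422.  179.3] [100.5 115.5] 10.4
orange [171. 276.] 1146.0 [385.6 313.9] [76.2 86.7] 6.2
blue [402. 193.] 1612.5 [ 557.1 -228.1] [ 75.  209.9] -9.6
```

>>> send_rows(
  deltas=[0,0,30,0,0,0,0.7,0,0,30,0,0,0,0.7,0,0,30,0,0,0,0.3,0,0,30,0,0,0,0.3,0,0,0,0,0,0,0.3,0,0,-40,0,0,0,0.3,0,0,-80,0,0,0,0.3,0,0,-100,0,0,0,0.3],
)

```text
t: 5.55
ee_pos: [0.5747, -0.2712, 0.3317]
ee_rot: [-0.009, 3.135, -0.004]
ft_force: [-0.3, -0.0, -0.1]
gripper_width: 0.06
grip_force: 0.0
```

Run:
```python
from h import *
go(.38,-.268,.14,90)
```

```text
shift [194.9   4.4  35.3] turn [-0.1  0.4  0.3] t 5.5 j7 2.01
```

>>> send_rows(
  deltas=[40,1,0,0,0,0,0.3,80,2,0,0,0,0,0.3,120,3,0,0,0,0,0.3,160,4,0,0,0,0,0.3,195,4,15,0,0,0,0.3,195,4,50,0,0,0,0.3,195,4,50,0,0,0,0.3],
)

```text
t: 6.25
ee_pos: [0.3773, -0.2674, 0.2749]
ee_rot: [0.007, -3.14, -0.002]
ft_force: [0.1, 1.1, 0.2]
gripper_width: 0.0597
grip_force: 0.0
```

Run:
```python
from h import *
cal=manip.calibration('wrist');im=manip.snapshot('wrist');cv2.imwrite('pics/w3.png',im[:,:,::-1])
for b in blobs(im,'puff',200): print(b.mean(0).round(),cv2.contourArea(b),*rect(ray(cal,b,.022)))
go(.376,-.268,.025,90)
```

```text
[323. 255.] 3719.5 [ 377.3 -262.3] [46.4 42.5] 11.9
shift [ 2.6 -0.4 96.3] turn [ 0.  -0.   0.3] t 6.3 j7 2.15
```

>>> send_rows(
  deltas=[1,4,40,0,0,0,0.3,1,4,80,0,0,0,0.3,1,4,97,0,0,0,0.3,1,4,97,0,0,0,0.3,1,4,97,0,0,0,0.7,1,4,97,0,0,0,0.7,1,4,97,0,0,0,0.7,1,4,97,0,0,0,0.7],
)

```text
t: 7.1
ee_pos: [0.3789, -0.2642, 0.1804]
ee_rot: [-0.009, 3.138, -0.002]
ft_force: [0.5, 1.3, 9.7]
gripper_width: 0.0427
grip_force: 21.0
```

>>> send_rows(
  deltas=[0,0,-40,0,0,0,0.7,0,0,-80,0,0,0,0.7,0,0,-120,0,0,0,0.7,0,0,-150,0,0,0,0.7,-30,-5,-160,0,0,0,0.7,-65,-10,-160,0,0,0,0.7,-100,-15,-160,0,0,0,0.7,-140,-20,-160,0,0,0,0.7],
)

```text
t: 7.9
ee_pos: [0.5187, -0.2833, 0.3403]
ee_rot: [-0.008, 3.14, -0.001]
ft_force: [0.4, -0.2, -0.0]
gripper_width: 0.043
grip_force: 20.9
```

Run:
```python
from h import *
print(manip.state()['gripper_width'],manip.state()['ee_pos'])
go(.53,-.335,.045,90)
```

```text
0.04295683038425103 [ 0.51873166 -0.28332809  0.34029319]
shift [-10.8 -51.6 140.3] turn [-0.   0.1  0.3] t 7.9 j7 2.06
```

>>> send_rows(
  deltas=[-8,-45,0,0,0,0,0.7,-10,-55,40,0,0,0,0.7,-10,-55,85,0,0,0,0.7,-10,-55,125,0,0,0,0.7,-10,-55,144,0,0,0,0.7,-10,-55,144,0,0,0,0.7,-10,-55,144,0,0,0,0.4,-10,-55,144,0,0,0,0.4],
)

```text
t: 8.7
ee_pos: [0.5291, -0.3385, 0.1969]
ee_rot: [-0.009, 3.139, -0.003]
ft_force: [0.5, -0.1, 0.2]
gripper_width: 0.0511
grip_force: 0.0
```

>>> send_rows(
  deltas=[0,0,-40,0,0,0,0.4,0,0,-85,0,0,0,0.4,0,0,-130,0,0,0,0.4,0,0,-170,0,0,0,0.5,0,40,-190,0,0,0,0.6,0,80,-190,0,0,0,0.6,0,120,-190,0,0,0,0.6,0,160,-190,0,0,0,0.6],
)

```text
t: 9.5
ee_pos: [0.5271, -0.1766, 0.3871]
ee_rot: [-0.008, 3.138, -0.001]
ft_force: [0.8, 0.7, 0.5]
gripper_width: 0.0346
grip_force: 0.0
```

Run:
```python
from h import *
im=manip.snapshot('top');cal=manip.calibration('top')
for c,z in(('puff',.02),('blue',.065)):
    for b in blobs(im,c): print(c,b.mean(0).round(),cv2.contourArea(b),*rect(ray(cal,b,z)))
go(.53,.03,.28,90)
```

```text
blue [476. 214.] 110.0 [ 509.7 -402.7] [ 11.7 111.9] -4.1
shift [ -4.9 199.2 -47.4] turn [0.2 0.2 0.7] t 9.6 j7 1.85
```

>>> send_rows(
  deltas=[0,45,-10,0,0,0,0.6,0,90,-20,0,0,0,0.6,-2,135,-30,0,0,0,0.6,-4,180,-40,0,0,0,0.6,-5,200,-47,0,0,0,0.6,-5,200,-47,0,0,0,0.6,-5,200,-47,0,0,0,0.6],
)

```text
t: 10.25
ee_pos: [0.5311, 0.0217, 0.4331]
ee_rot: [-0.01, 3.139, -0.0]
ft_force: [0.1, -0.0, 0.3]
gripper_width: 0.0342
grip_force: 0.0
```

Run:
```python
from h import *
cal=manip.calibration('wrist');im=manip.snapshot('wrist');cv2.imwrite('pics/w4.png',im[:,:,::-1])
for c,z in(('red',.076),('green',.05),('purple',.05),('orange',.05)):
    for b in blobs(im,c): print(c,b.mean(0).round(),cv2.contourArea(b),*rect(ray(cal,b,z)))
im=manip.snapshot('top');cal=manip.calibration('top')
for c,z in(('puff',.025),('blue',.065),('yellow',.05)):
    for b in blobs(im,c): print(c,b.mean(0).round(),cv2.contourArea(b),*rect(ray(cal,b,z)))
```

```text
red [344. 184.] 1039.5 [504.7  47.4] [49. 18.] -4.9
green [571. 277.] 16716.5 [608.3 282.9] [142.1 144.2] 11.7
purple [505.  83.] 16309.5 [424.  185.6] [ 97.9 135.1] 10.4
orange [617.  51.] 3965.5 [394.  276.8] [70.8 44.2] 5.9
puff [445. 210.] 210.0 [ 526.7 -341.5] [41.8 39.6] -1.6
puff [416. 194.] 206.0 [ 568.7 -272.8] [40.9 41.8] 12.6
blue [433. 197.] 7049.5 [ 554.  -303.7] [203.8 201.3] -0.4
```

View pics/w4.png

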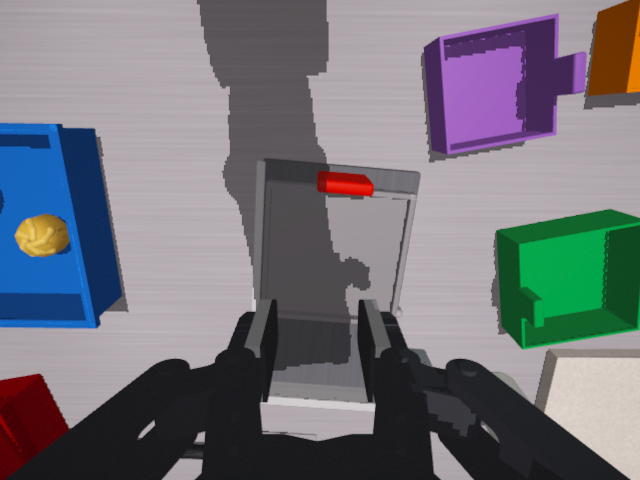

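Both puffs are in the crate. The carriage is at (335,245) with its tab at (344,184), slightly yawed; an enlarged crop will give the recess corners.

Run:
```python
import cv2
im=cv2.imread('pics/w4.png')[145:335,235:435]
im=cv2.convertScaleAbs(im,alpha=1.4)
cv2.imwrite('pics/w4c.png',cv2.resize(im,None,fx=3,fy=3,interpolation=cv2.INTER_CUBIC))
```

```text
(no output)
```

View pics/w4c.png

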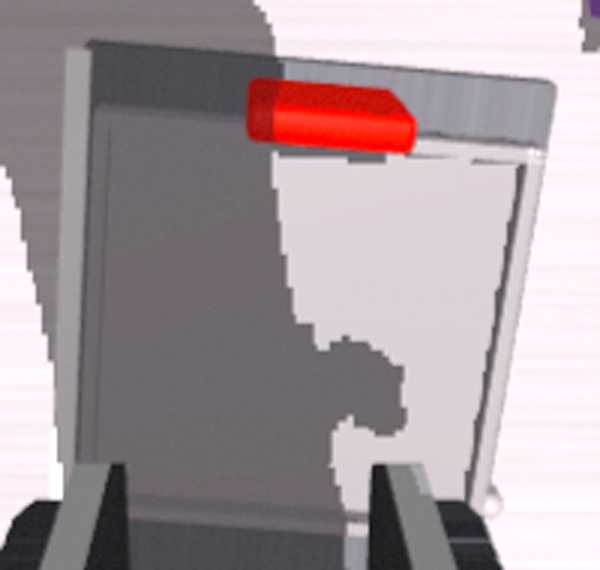

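Run:
```python
from h import *
cal=manip.calibration('wrist')
f=lambda q:np.array(q,float)/3+[235,145]
P=ray(cal,f([[97,103],[546,148],[80,516],[480,538]]),.032)*1000
print(P.round(1),[round(np.linalg.norm(P[i]-P[j]),1) for i,j in((0,1),(2,3),(0,2),(1,3))],P.mean(0))
for i,j in((0,1),(2,3),(0,2),(1,3)):
    d=P[j]-P[i];print(round((np.degrees(np.arctan2(d[1],d[0]))+45)%90-45,1))
print((ray(cal,f([[270,105],[415,120],[415,152],[275,140]]),.076)*1000).round(1))
print((ray(cal,f([[270,105],[415,120],[415,152],[275,140]]),.046)*1000).round(1))
# tubs from top view: stored t2 picture (unoccluded): rim line analysis
```

```text
[[507.4 -27.3  32. ]
 [521.7 120.6  32. ]
 [659.4 -39.5  32. ]
 [668.2 108.8  32. ]] [np.float64(148.6), np.float64(148.5), np.float64(152.5), np.float64(146.9)] [589.17509085  40.66150963  32.        ]
-5.5
-3.4
-4.6
-4.6
[[501.1  28.2  76. ]
 [505.3  70.2  76. ]
 [514.6  70.7  76. ]
 [511.2  29.8  76. ]]
[[505.7  28.9  46. ]
 [510.3  74.7  46. ]
 [520.5  75.2  46. ]
 [516.8  30.6  46. ]]
```

Carriage centre comes out at (589,41) mm with yaw -4.7°; the sides measure about 149 mm, as they should. Next is the green tub's lug from close by.

Run:
```python
from h import *
go(.61,.235,.2,101)
```

```text
shift [-79.6 214.3  77.2] turn [ -0.    0.  -10.8] t 10.3 j7 1.45
```

>>> send_rows(
  deltas=[-15,40,10,0,0,-3,0.5,-30,80,20,0,0,-6,0.5,-45,120,35,0,0,-11,0.5,-60,160,50,0,0,-11,0.5,-75,200,65,0,0,-11,0.5,-80,214,77,0,0,-11,0.5,-80,214,77,0,0,-11,0.5,-80,214,77,0,0,-11,0.5],
)

```text
t: 11.15
ee_pos: [0.6104, 0.2344, 0.3544]
ee_rot: [0.307, -3.126, 0.003]
ft_force: [0.8, -0.8, 0.8]
gripper_width: 0.0427
grip_force: 0.0
```

Run:
```python
from h import *
import pickle
cal=manip.calibration('wrist');im=manip.snapshot('wrist');cv2.imwrite('pics/w5.png',im[:,:,::-1]);pickle.dump(cal,open('w5.pkl','wb'))
print(manip.state()['ee_pos'])
im=manip.snapshot('top');
```

```text
[0.6105733  0.23393753 0.35516288]
```

View pics/w5.png

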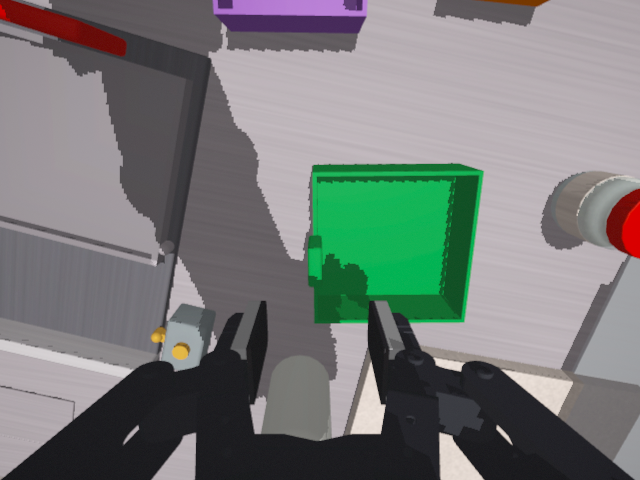

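Green rim corners are at (312,173), (482,173), (465,321) and (316,323), with the lug at (315,258).

```bash
cat >> h.py <<'E'
def tub(cal,px,lugang,r,z=.05):
    """px: outer rim corners in order round the rim; lugang: lug direction relative to own x, deg; returns centre, yaw, lug"""
    P=ray(cal,px,z)[:,:2]*1000
    E=[P[(i+1)%4]-P[i] for i in range(4)]
    a=[(np.degrees(np.arctan2(e[1],e[0]))+45)%90-45 for e in E]
    c=P.mean(0);yaw=np.mean(a);l=np.radians(yaw+lugang)
    print('sides',[round(np.linalg.norm(e),1) for e in E],'angles',np.round(a,1),'c',c.round(1),'yaw',round(yaw,1),'lug',(c+r*np.array([np.cos(l),np.sin(l)])).round(1))
E
python3 - <<'E'
from h import *
import pickle
cal=pickle.load(open('w5.pkl','rb'))
tub(cal,[[312,173],[482,173],[465,321],[316,323]],-90,60.5)
print((ray(cal,[[308,237],[322,237],[321,278],[309,278]],.082)*1000).round(1))
go(.619,.226,.073,101)
E
```

```text
sides [np.float64(122.6), np.float64(120.6), np.float64(122.4), np.float64(122.5)] angles [11.2 12.4 12.1 12.5] c [616.  296.2] yaw 12.1 lug [628.6 237.1]
[[606.7 228.1  82. ]
 [604.8 237.3  82. ]
 [634.3 242.6  82. ]
 [636.  234.4  82. ]]
shift [ -6.6  -9.3 127.6] turn [-0.1  0.1  0.1] t 11.2 j7 1.3
```

Run:
```python
from h import *
go(.625,.2368,.070,102)
```

```text
shift [-14.6   0.2 130.6] turn [-0.1  0.  -0.9] t 11.2 j7 1.3
```

>>> send_rows(
  deltas=[-15,0,40,0,0,-1,0.55,-15,0,80,0,0,-1,0.55,-15,0,110,0,0,-1,0.55,-15,0,130,0,0,-1,0.55,-15,0,130,0,0,-1,0.55,-15,0,130,0,0,-1,0.9,-15,0,130,0,0,-1,1,-15,0,130,0,0,-1,1],
  squeeze=80,
)

```text
t: 12.05
ee_pos: [0.6257, 0.2392, 0.2271]
ee_rot: [-0.336, 3.12, 0.001]
ft_force: [-0.5, -2.1, 7.1]
gripper_width: 0.0087
grip_force: 79.3
```

>>> send_rows(
  deltas=[0,0,0,0,0,0,1,0,0,0,0,0,0,1,0,0,0,0,0,0,1],
)

```text
t: 12.35
ee_pos: [0.6257, 0.2392, 0.2271]
ee_rot: [-0.336, 3.12, 0.001]
ft_force: [-0.7, -3.3, 7.7]
gripper_width: 0.0087
grip_force: 79.3
```

>>> send_rows(
  deltas=[0,0,-20,0,0,0,1,0,0,-40,0,0,0,1,0,0,-70,0,0,0,1,0,0,-100,0,0,0,1,0,0,-100,0,0,0,1],
)

```text
t: 12.85
ee_pos: [0.6261, 0.24, 0.3305]
ee_rot: [-0.336, 3.115, 0.004]
ft_force: [0.1, -0.4, -1.0]
gripper_width: 0.0084
grip_force: 78.2
```

Run:
```python
from h import *
import pickle
cal=manip.calibration('wrist');im=manip.snapshot('wrist');cv2.imwrite('pics/w6.png',im[:,:,::-1]);pickle.dump(cal,open('w6.pkl','wb'))
s=manip.state();print(s['ee_pos'],s['gripper_width'],s['ft_force'],s['moment'])
go(.584,-.0196,.172,85.3)
```

```text
[0.62544769 0.23969376 0.32800078] 0.008571052865677468 [-0.98591709  0.68392692 -1.05665988] [-0.07624141 -0.03658865 -0.06410616]
shift [ 9.580e+01 -2.445e+02  2.000e-01] turn [ 0.1  0.3 17. ] t 12.9 j7 1.32
```

View pics/w6.png

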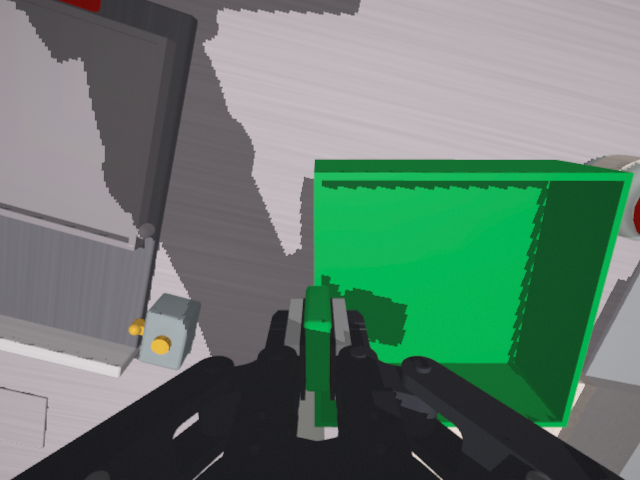

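The tub hangs level from its lug, with rim corners at (315,179), (631,177), (567,426) and (316,426).

Run:
```python
from h import *
import pickle
cal=pickle.load(open('w6.pkl','rb'))
tub(cal,[[315,176],[631,174],[567,426],[316,426]],-90,60.5,.151)
```

```text
sides [np.float64(123.4), np.float64(124.6), np.float64(124.9), np.float64(123.5)] angles [12.6 13.1 12.2 12.4] c [617.1 302.3] yaw 12.6 lug [630.3 243.2]
```

>>> send_rows(
  deltas=[13,-30,0,0,0,2,1,26,-62,0,0,0,5,1,39,-94,0,0,0,8,1,53,-128,0,0,0,11,1,67,-162,0,0,0,14,1,81,-195,0,0,0,17,1,93,-225,0,0,0,17,1,101,-243,0,0,0,17,1],
)

```text
t: 13.7
ee_pos: [0.5769, -0.0227, 0.324]
ee_rot: [-0.133, -3.137, 0.002]
ft_force: [-0.2, 0.1, -1.9]
gripper_width: 0.0087
grip_force: 78.2
```

>>> send_rows(
  deltas=[0,0,0,0,0,0,1,0,0,20,0,0,0,1,0,0,40,0,0,0,1],
)

```text
t: 14.0
ee_pos: [0.578, -0.0188, 0.2843]
ee_rot: [0.127, 3.138, 0.001]
ft_force: [-0.0, -0.1, -2.0]
gripper_width: 0.0085
grip_force: 78.2
```

Run:
```python
from h import *
import pickle
cal=manip.calibration('wrist');im=manip.snapshot('wrist');cv2.imwrite('pics/w7.png',im[:,:,::-1]);pickle.dump(cal,open('w7.pkl','wb'))
print(manip.state()['ee_pos'])
go(.579,-.0192,.094,85.3)
```

```text
[ 0.57668401 -0.01859953  0.28069089]
shift [-2.5 -0.4 31.7] turn [ 0.  -0.3  0.1] t 14.1 j7 1.46
```

View pics/w7.png

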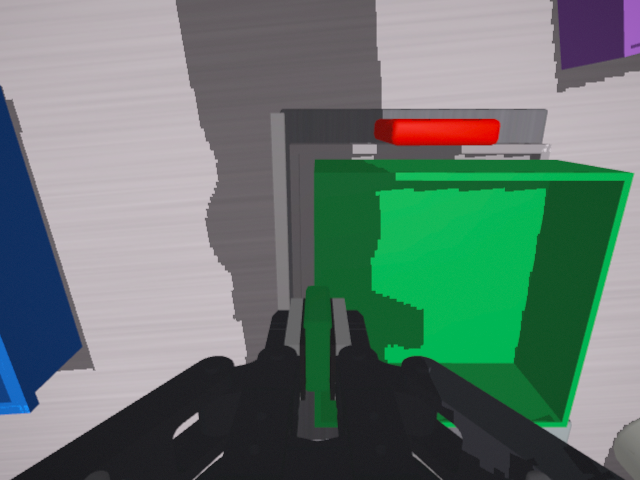

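Run:
```python
from h import *
import pickle
cal=pickle.load(open('w7.pkl','rb'))
a=np.radians(-4.7);M=np.array([[np.cos(a),np.sin(a)],[-np.sin(a),np.cos(a)]])
def loc(px,z): print((ray(cal,px,z)[:,:2]-[.589,.0407]).dot(M.T).round(4)*1000)
loc([[330,144],[545,146],[290,170],[288,300]],.032)  # carriage rim outer: near edge, left edge
loc([[316,160],[550,160]],.0536) # tub near base edge
loc([[315,176],[631,174],[567,426],[316,426]],.1036)
loc([[385,119],[498,121]],.076)
```

```text
[[-72.7 -51.4]
 [-71.7  71.3]
 [-58.  -74.5]
 [ 25.8 -77.7]]
[[-65.9 -59.4]
 [-66.   62.5]]
[[-64.8 -59.7]
 [-65.7  64.9]
 [ 59.2  65.9]
 [ 59.1 -59.3]]
[[-86.2 -28.5]
 [-85.4  22.1]]
```

The tub is squared with the carriage; it needs about +5 mm in x and -4 mm in y before lowering.

>>> send_rows(
  deltas=[-5,-3.5,0,0,0,0,1,-5,-3.5,10,0,0,0,1,-5,-3.5,20,0,0,0,1,-5,-3.5,30,0,0,0,1,-5,-3.5,34,0,0,0,1,-5,-3.5,34,0,0,0,1],
)

```text
t: 14.65
ee_pos: [0.5825, -0.0233, 0.25]
ee_rot: [-0.128, -3.138, -0.0]
ft_force: [-0.6, -0.1, -1.4]
gripper_width: 0.0086
grip_force: 78.2
```

>>> send_rows(
  deltas=[0,0,4,0,0,0,1,0,0,4,0,0,0,1,0,0,4,0,0,0,0.6,0,0,4,0,0,0,0.6,0,0,4,0,0,0,0.6,0,0,-30,0,0,0,0.6,0,0,-70,0,0,0,0.6,0,0,-110,0,0,0,0.6],
)

```text
t: 15.45
ee_pos: [0.5823, -0.0234, 0.3616]
ee_rot: [-0.128, -3.137, 0.0]
ft_force: [1.0, -0.5, -0.2]
gripper_width: 0.0338
grip_force: 0.0
```

Run:
```python
from h import *
im=manip.snapshot('top');cal=manip.calibration('top')
for c,z in(('green',.072),('purple',.05),('orange',.05),('yellow',.05),('red',.076)):
    for b in blobs(im,c): print(c,b.mean(0).round(),cv2.contourArea(b),*rect(ray(cal,b,z)))
go(.43,.21,.2,100)
```

```text
purple [228. 258.] 1620.5 [421.8 180.5] [100.5 113.1] 10.4
orange [171. 276.] 1145.5 [385.6 313.9] [76.2 86.7] 6.2
red [470.  69.] 3516.5 [ 870.7 -424. ] [159.4 189. ] 17.2
red [547. 198.] 390.0 [ 547.4 -544.7] [113.7 121.6] 9.9
red [108. 205.] 348.0 [552.  453.3] [51.5 46.9] -1.6
red [495.  95.] 84.5 [ 793.1 -462. ] [31.5 66.7] 5.1
shift [172.8 220.1  12.5] turn [  0.    0.5 -14.7] t 15.5 j7 1.46
```

>>> send_rows(
  deltas=[20,30,0,0,0,0,0.6,50,64,0,0,0,-4,0.6,80,98,0,0,0,-8,0.6,110,132,0,0,0,-12,0.6,135,166,0,0,0,-15,0.6,155,198,5,0,0,-15,0.6,173,220,12,0,0,-15,0.6,173,220,12,0,0,-15,0.6],
)

```text
t: 16.3
ee_pos: [0.4255, 0.2133, 0.3479]
ee_rot: [0.292, -3.126, -0.002]
ft_force: [-0.3, 0.5, 0.4]
gripper_width: 0.0345
grip_force: 0.0
```

>>> send_rows(
  deltas=[0,0,0,0,0,0,0.6,0,0,0,0,0,0,0.6],
)

```text
t: 16.5
ee_pos: [0.4287, 0.2091, 0.3487]
ee_rot: [-0.28, 3.129, -0.001]
ft_force: [-0.5, -0.7, -0.3]
gripper_width: 0.0343
grip_force: 0.0
```

Run:
```python
from h import *
import pickle
cal=manip.calibration('wrist');im=manip.snapshot('wrist');cv2.imwrite('pics/w8.png',im[:,:,::-1]);pickle.dump(cal,open('w8.pkl','wb'))
print(manip.state()['ee_pos'])
im=manip.snapshot('top');cal=manip.calibration('top')
for c,z in(('green',.072),):
    for b in blobs(im,c): print(c,b.mean(0).round(),cv2.contourArea(b),*rect(ray(cal,b,z)))
cv2.imwrite('pics/t3.png',im[:,:,::-1])
```

```text
[0.42886029 0.2089306  0.34874585]
green [290. 186.] 2828.0 [586.7  33.9] [128.  131.6] -4.9
```

View pics/w8.png

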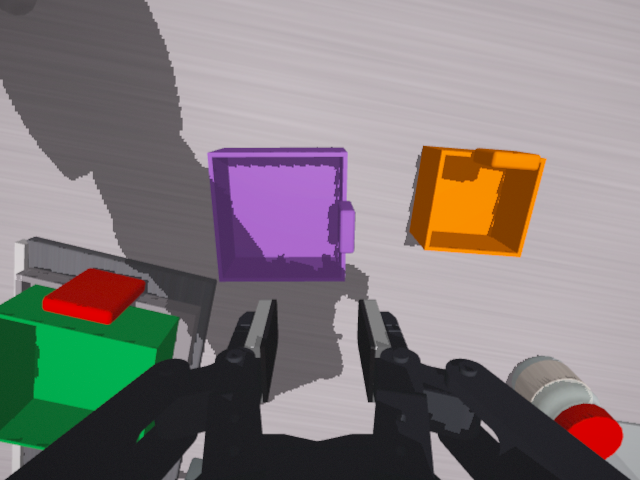

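Purple rim corners are at (209,153), (347,151), (345,280) and (220,280), with the lug at (348,227). Orange rim corners are at (423,149), (545,158), (521,255) and (427,248). The green tub sits on the carriage.

Run:
```python
from h import *
import pickle
cal=pickle.load(open('w8.pkl','rb'))
tub(cal,[[209,153],[347,151],[345,280],[220,280]],90,47.5)
print((ray(cal,[[341,203],[354,203],[354,250],[342,250]],.082)*1000).round(1))
tub(cal,[[423,149],[545,158],[521,255],[427,248]],180,35.5)
print((ray(cal,[[474,150],[544,156],[540,167],[478,161]],.082)*1000).round(1))
```

```text
sides [np.float64(95.8), np.float64(97.4), np.float64(96.9), np.float64(96.0)] angles [11.  10.8 10.2 10.1] c [423.6 181.8] yaw 10.5 lug [414.9 228.5]
[[397.2 219.9  82. ]
 [395.7 228.   82. ]
 [426.8 234.6  82. ]
 [428.2 226.8  82. ]]
sides [np.float64(85.9), np.float64(72.1), np.float64(72.0), np.float64(73.1)] angles [ 6.2  6.7  5.8 17.6] c [387.  321.8] yaw 9.1 lug [351.9 316.2]
[[350.6 293.2  82. ]
 [346.4 336.5  82. ]
 [353.1 336.5  82. ]
 [356.5 297.7  82. ]]
```

Run:
```python
from h import *
go(.4145,.2285,.070,100.5)
```

```text
shift [ 10.7  21.8 123.8] turn [-0.   0.  -0.3] t 16.6 j7 1.14
```

>>> send_rows(
  deltas=[11,22,20,0,0,0,0.55,11,22,60,0,0,0,0.55,11,22,100,0,0,0,0.55,11,22,124,0,0,0,0.55,11,22,124,0,0,0,0.55,11,22,124,0,0,0,0.9,11,22,124,0,0,0,1,11,22,124,0,0,0,1],
)

```text
t: 17.4
ee_pos: [0.4141, 0.2299, 0.2263]
ee_rot: [-0.281, 3.126, 0.002]
ft_force: [0.3, -0.8, 4.2]
gripper_width: 0.0085
grip_force: 78.6
```

>>> send_rows(
  deltas=[0,0,0,0,0,0,1,0,0,0,0,0,0,1,0,0,-40,0,0,0,1,0,0,-80,0,0,0,1,0,0,-120,0,0,0,1,0,0,-150,0,0,0,1,0,0,-150,0,0,0,1,0,0,-150,0,0,0,1],
)

```text
t: 18.2
ee_pos: [0.4134, 0.2295, 0.3757]
ee_rot: [-0.282, 3.127, 0.002]
ft_force: [-0.6, 0.5, -1.6]
gripper_width: 0.0089
grip_force: 78.4
```

Run:
```python
from h import *
go(.5954,.0848,.2,85.3)
```

```text
shift [-153.2 -175.    20.9] turn [ 0.1  0.1 15. ] t 18.2 j7 1.09
```

>>> send_rows(
  deltas=[-24,-28,0,0,0,2,1,-50,-57,0,0,0,5,1,-76,-86,0,0,0,8,1,-102,-116,0,0,0,11,1,-128,-146,0,0,0,15,1,-153,-175,0,0,0,15,1,-153,-175,20,0,0,15,1,-153,-175,40,0,0,15,1],
)

```text
t: 19.0
ee_pos: [0.5957, 0.0834, 0.3327]
ee_rot: [-0.132, -3.138, 0.001]
ft_force: [0.4, 1.2, -2.6]
gripper_width: 0.0086
grip_force: 78.4
```

>>> send_rows(
  deltas=[0,0,20,0,0,0,1,0,0,20,0,0,0,1],
)

```text
t: 19.2
ee_pos: [0.5937, 0.0845, 0.3106]
ee_rot: [-0.128, -3.132, 0.003]
ft_force: [-0.4, -0.1, -0.8]
gripper_width: 0.0087
grip_force: 78.3
```

Run:
```python
from h import *
import pickle
cal=manip.calibration('wrist');im=manip.snapshot('wrist');cv2.imwrite('pics/w9.png',im[:,:,::-1]);pickle.dump(cal,open('w9.pkl','wb'))
print(manip.state()['ee_pos'])
go(.5954,.0848,.0963,85.3)
```

```text
[0.59434586 0.0846616  0.3124557 ]
shift [-1.3  0.3 61.1] turn [-0.1 -0.3  0. ] t 19.2 j7 1.27
```

View pics/w9.png

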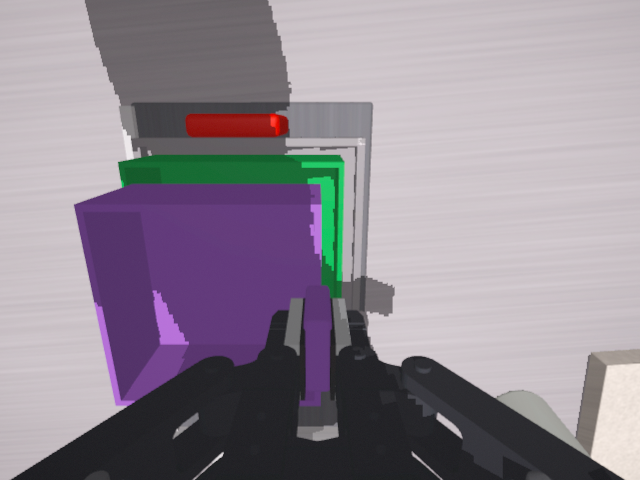

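Purple hangs above green; the visible edges give the clearances: green rim corner (344,160), purple base near edge row 185, right edge column 321.

Run:
```python
from h import *
import pickle
cal=pickle.load(open('w9.pkl','rb'))
a=np.radians(-4.7);M=np.array([[np.cos(a),np.sin(a)],[-np.sin(a),np.cos(a)]])
def loc(s,px,z): print(s,((ray(cal,px,z)[:,:2]-[.589,.0407]).dot(M.T)*1000).round(1).tolist())
loc('green rim NR',[[344,164],[344,250],[122,163]],.072)
loc('purple base near',[[130,186],[320,185]],.086)
loc('purple rim',[[77,208],[321,205],[119,404],[320,404]],.136)
loc('carr rim',[[150,139],[365,140],[362,250]],.032)
```

```text
green rim NR [[-57.7, 59.4], [-8.2, 60.5], [-58.2, -61.4]]
purple base near [[-47.9, -51.9], [-48.5, 46.3]]
purple rim [[-47.4, -48.8], [-48.6, 46.4], [45.8, -47.5], [45.7, 46.2]]
carr rim [[-69.1, -61.7], [-68.6, 75.2], [5.4, 76.0]]
```

>>> send_rows(
  deltas=[-4,0.5,0,0,0,0,1,-4,0.5,15,0,0,0,1,-4,0.5,30,0,0,0,1,-4,0.5,45,0,0,0,1,-4,0.5,57,0,0,0,1,-4,0.5,63,0,0,0,1,-4,0.5,63,0,0,0,1],
)

```text
t: 19.95
ee_pos: [0.5998, 0.0852, 0.2521]
ee_rot: [0.128, 3.138, 0.001]
ft_force: [-0.5, -0.0, -0.7]
gripper_width: 0.0092
grip_force: 78.4
```

>>> send_rows(
  deltas=[0,0,3,0,0,0,1,0,0,3,0,0,0,1,0,0,3,0,0,0,0.6,0,0,3,0,0,0,0.6,0,0,3,0,0,0,0.6,0,0,-35,0,0,0,0.6,0,0,-75,0,0,0,0.6,0,0,-110,0,0,0,0.6],
)

```text
t: 20.75
ee_pos: [0.5992, 0.085, 0.3632]
ee_rot: [-0.128, -3.139, -0.0]
ft_force: [1.6, 0.7, 0.0]
gripper_width: 0.034
grip_force: 0.0
```

Run:
```python
from h import *
go(.40,.28,.2,5)
go(.40,.28,.2,185)
im=manip.snapshot('top');cal=manip.calibration('top')
for c,z in(('orange',.05),('purple',.075)):
    for b in blobs(im,c): print(c,b.mean(0).round(),cv2.contourArea(b),*rect(ray(cal,b,z)))
```

```text
shift [214.5 178.1   8.3] turn [-0.  -0.  80.3] t 20.8 j7 1.27
shift [214.5 178.1   8.3] turn [-0.  -0.  80.3] t 20.8 j7 1.27
orange [163. 276.] 587.5 [384.8 334.8] [51.  76.4] -1.7
purple [293. 183.] 1409.5 [592.7  30.7] [ 90.4 106.6] -4.3
```

>>> send_rows(
  deltas=[25,20,0,0,0,-8,0.5,50,40,0,0,0,-16,0.5,75,60,0,0,0,-24,0.5,100,80,0,0,0,-32,0.5,125,100,0,0,0,-40,0.5,150,120,0,0,0,-48,0.5,175,140,0,0,0,-56,0.5,190,155,0,0,0,-64,0.5],
)

```text
t: 21.6
ee_pos: [0.4206, 0.2564, 0.3616]
ee_rot: [1.565, -2.723, -0.001]
ft_force: [0.1, 1.2, 0.2]
gripper_width: 0.0427
grip_force: 0.0
```

Run:
```python
from h import *
go(.36,.29,.2,186)
```

```text
shift [ 1.5 69.3  6.6] turn [  0.   -0.  -36.2] t 21.6 j7 1.85
```

>>> send_rows(
  deltas=[0,0,0,0,0,8,0.5,0,0,0,0,0,16,0.5,0,0,0,0,0,24,0.5,0,0,0,0,0,32,0.5,0,0,0,0,0,40,0.5,0,0,0,0,0,48,0.5,0,0,0,0,0,56,0.5,0,0,0,0,0,64,0.5],
)

```text
t: 22.4
ee_pos: [0.4225, 0.255, 0.3614]
ee_rot: [-0.137, -3.138, 0.0]
ft_force: [-0.3, 0.2, -0.2]
gripper_width: 0.0424
grip_force: 0.0
```

>>> send_rows(
  deltas=[0,0,0,0,0,8,0.5,0,0,0,0,0,16,0.5,0,0,0,0,0,24,0.5,0,0,0,0,0,32,0.5,0,0,0,0,0,40,0.5,0,0,0,0,0,48,0.5,0,0,0,0,0,56,0.5,0,0,0,0,0,64,0.5],
)

```text
t: 23.2
ee_pos: [0.4225, 0.255, 0.3614]
ee_rot: [-1.779, -2.589, 0.001]
ft_force: [-0.3, -0.8, 0.1]
gripper_width: 0.0429
grip_force: 0.0
```

Run:
```python
from h import *
go(.36,.30,.2,6)
im=manip.snapshot('top');cal=manip.calibration('top')
cv2.imwrite('pics/t4.png',im[:,:,::-1])
for c,z in(('orange',.05),('purple',.075)):
    for b in blobs(im,c): print(c,b.mean(0).round(),cv2.contourArea(b),*rect(ray(cal,b,z)))
```

```text
shift [ 64.4 -42.2   6.4] turn [-0.  0. 15.] t 23.2 j7 -0.25
orange [174. 279.] 483.5 [385.5 313.9] [75.9 86.7] 6.3
purple [288. 182.] 1849.5 [593.5  38.8] [106.5 106.9] -4.4
```

>>> send_rows(
  deltas=[30,-20,0,0,0,8,0.5,60,-38,0,0,0,15,0.5,64,-42,6,0,0,15,0.5,64,-42,6,0,0,15,0.5,64,-42,6,0,0,15,0.5],
)

```text
t: 23.75
ee_pos: [0.3608, 0.2988, 0.3556]
ee_rot: [2.093, 2.342, -0.001]
ft_force: [-0.4, -0.3, -1.0]
gripper_width: 0.0429
grip_force: 0.0
```

Run:
```python
from h import *
import pickle
cal=manip.calibration('wrist');im=manip.snapshot('wrist');cv2.imwrite('pics/w10.png',im[:,:,::-1]);pickle.dump(cal,open('w10.pkl','wb'))
print(manip.state()['ee_pos'])
```

```text
[0.36113066 0.29863218 0.35572393]
```

View pics/w10.png

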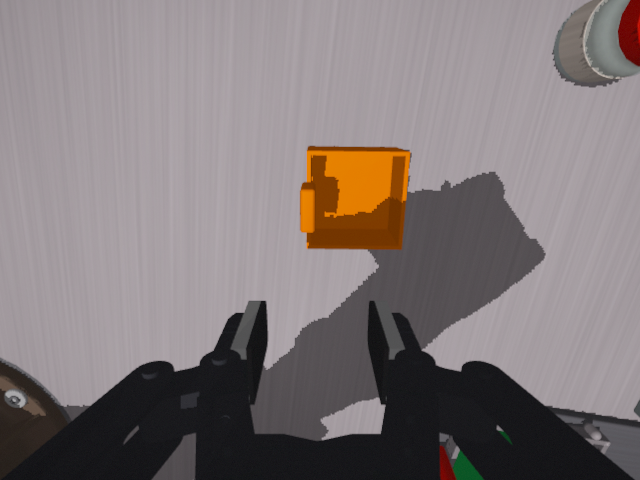

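Orange rim corners are at (307,149), (410,151), (404,248) and (307,248), with the lug top at (307,208).

Run:
```python
from h import *
import pickle
cal=pickle.load(open('w10.pkl','rb'))
tub(cal,[[307,149],[410,151],[404,248],[307,248]],180,35.5)
print((ray(cal,[[301,184],[314,184],[314,230],[301,230]],.082)*1000).round(1))
go(.355,.315,.07,6.4)
```

```text
sides [np.float64(73.3), np.float64(73.0), np.float64(74.9), np.float64(74.3)] angles [5.4 7.2 6.4 5.9] c [388.1 326.2] yaw 6.2 lug [352.8 322.3]
[[346.4 339.5  82. ]
 [354.7 340.4  82. ]
 [358.1 309.7  82. ]
 [349.4 308.7  82. ]]
shift [ 17.   -4.3 130.7] turn [ 0.  0. -0.] t 23.8 j7 -0.66
```

>>> send_rows(
  deltas=[25,-6,20,0,0,0,0.55,25,-6,60,0,0,0,0.55,25,-6,100,0,0,0,0.55,25,-6,130,0,0,0,0.55,25,-6,130,0,0,0,0.55,25,-6,130,0,0,0,0.9,25,-6,130,0,0,0,1,25,-6,130,0,0,0,1],
)

```text
t: 24.6
ee_pos: [0.3523, 0.324, 0.2274]
ee_rot: [2.096, 2.34, 0.005]
ft_force: [1.1, 1.0, 3.3]
gripper_width: 0.0089
grip_force: 78.4
```

>>> send_rows(
  deltas=[0,0,0,0,0,0,1,0,0,0,0,0,0,1,0,0,-40,0,0,0,1,0,0,-80,0,0,0,1,0,0,-120,0,0,0,1,0,0,-150,0,0,0,1,0,0,-150,0,0,0,1,0,0,-150,0,0,0,1],
)

```text
t: 25.4
ee_pos: [0.3514, 0.3235, 0.3768]
ee_rot: [-2.095, -2.34, -0.004]
ft_force: [0.6, 0.1, -0.2]
gripper_width: 0.0086
grip_force: 78.4
```

Run:
```python
from h import *
# purple centre est in world: placed with TCP .5998,.0852
a=np.radians(-4.7);ex=np.array([np.cos(a),np.sin(a)]);ey=np.array([-ex[1],ex[0]])
pc=np.array([.5995,.0851])-.0475*ey
print(pc)
T=pc-.0355*ex; print(T);go(*T,.205,-4.7)
```

```text
[0.59560792 0.03775972]
[0.56022729 0.04066854]
shift [-304.1  176.3   16.5] turn [ 0.1 -0.1 11. ] t 25.4 j7 -0.71
```

>>> send_rows(
  deltas=[-30,17,0,0,0,1,1,-63,37,0,0,0,2,1,-98,57,0,0,0,4,1,-134,78,0,0,0,6,1,-170,99,0,0,0,8,1,-206,119,0,0,0,10,1,-242,140,0,0,0,11,1,-275,160,0,0,0,11,1],
)

```text
t: 26.2
ee_pos: [0.5411, 0.066, 0.3744]
ee_rot: [-2.311, -2.127, 0.003]
ft_force: [1.0, 0.5, -0.9]
gripper_width: 0.0088
grip_force: 78.2
```

Run:
```python
from h import *
go(.5602,.0413,.165,-4.7)
```

```text
shift [-23.   21.1  54.4] turn [-0.1  0.1 -0. ] t 26.2 j7 -0.18
```

>>> send_rows(
  deltas=[-15,14,0,0,0,0,1,-23,21,0,0,0,0,1,-23,21,0,0,0,0,1,-23,21,20,0,0,0,1,-23,21,40,0,0,0,1,-23,21,54,0,0,0,1,-23,21,54,0,0,0,1],
)

```text
t: 26.9
ee_pos: [0.5582, 0.045, 0.3196]
ee_rot: [-2.305, -2.129, 0.005]
ft_force: [-0.1, -0.1, -0.2]
gripper_width: 0.009
grip_force: 78.3
```

Run:
```python
from h import *
import pickle
cal=manip.calibration('wrist');im=manip.snapshot('wrist');cv2.imwrite('pics/w11.png',im[:,:,::-1]);pickle.dump(cal,open('w11.pkl','wb'))
print(manip.state()['ee_pos'])
go(.5602,.0413,.1,-4.7)
```

```text
[0.55879085 0.04473278 0.32084955]
shift [-3.3  1.9 65.8] turn [-0.2 -0.   0.1] t 26.9 j7 -0.1
```

View pics/w11.png

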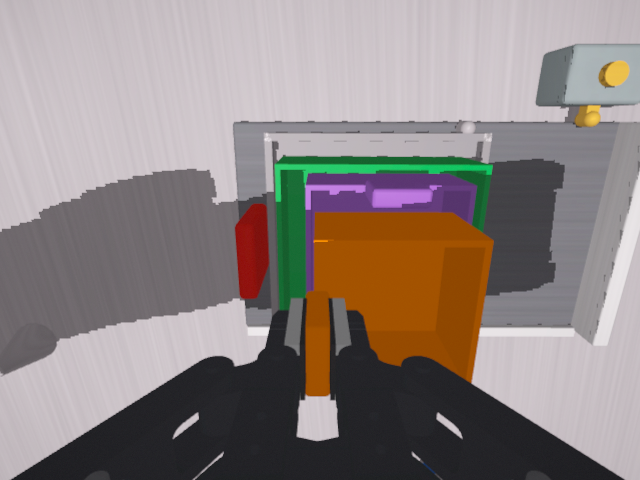

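Orange hangs over purple. Purple's rim runs from (306,187) to (475,185), and orange's base near edge runs from (315,213) to (455,213), with rim corners at (314,242) and (493,241).

Run:
```python
from h import *
import pickle
cal=pickle.load(open('w11.pkl','rb'))
a=np.radians(-4.7);M=np.array([[np.cos(a),np.sin(a)],[-np.sin(a),np.cos(a)]])
def loc(s,px,z): print(s,((ray(cal,px,z)[:,:2]-[.589,.0407]).dot(M.T)*1000).round(1).tolist())
loc('purple rim',[[306,187],[475,185],[308,270]],.075)
loc('green rim',[[276,168],[491,170]],.072)
loc('orange base',[[315,213],[455,213]],.0934)
loc('orange rim',[[314,242],[493,241]],.1434)
```

```text
purple rim [[-38.3, 47.0], [57.6, 48.5], [-37.4, -4.0]]
green rim [[-55.4, 57.3], [66.7, 56.5]]
orange base [[-33.0, 36.3], [41.3, 36.6]]
orange rim [[-32.9, 36.4], [39.3, 37.1]]
```

>>> send_rows(
  deltas=[-2,6,0,0,0,0,1,-2,6,15,0,0,0,1,-2,6,30,0,0,0,1,-2,6,45,0,0,0,1,-2,6,58,0,0,0,1,-2,6,65,0,0,0,1,-2,6,67,0,0,0,1,-2,6,67,0,0,0,1],
)

```text
t: 27.75
ee_pos: [0.5664, 0.0407, 0.2555]
ee_rot: [2.31, 2.128, 0.002]
ft_force: [0.3, -0.9, 0.9]
gripper_width: 0.0087
grip_force: 78.6
```

>>> send_rows(
  deltas=[0,0,2,0,0,0,1,0,0,2,0,0,0,0.7,0,0,2,0,0,0,0.65,0,0,2,0,0,0,0.65,0,0,-35,0,0,0,0.65,0,0,-75,0,0,0,0.65,0,-40,-110,0,0,0,0.8,0,-80,-110,0,0,0,1],
)

```text
t: 28.55
ee_pos: [0.4871, 0.0471, 0.3681]
ee_rot: [2.309, 2.125, 0.009]
ft_force: [0.2, 0.3, 0.6]
gripper_width: 0.0038
grip_force: 0.0
```

>>> send_rows(
  deltas=[0,-40,0,0,0,0,1,0,-80,0,0,0,0,1,0,-80,0,0,0,0,1],
)

```text
t: 28.85
ee_pos: [0.4014, 0.0537, 0.3641]
ee_rot: [-2.306, -2.128, 0.004]
ft_force: [0.9, -0.3, 0.6]
gripper_width: -0.0003
grip_force: 0.0
```

Run:
```python
from h import *
a=manip.snapshot('top');b=manip.snapshot('side');cv2.imwrite('pics/t5.png',a[:,:,::-1])
cal=manip.calibration('top')
for c,z in(('green',.072),('purple',.075),('orange',.078),('yellow',.05),('puff',.025),('red',.076)):
    for k in blobs(a,c,40): print(c,k.mean(0).round(),cv2.contourArea(k),*rect(ray(cal,k,z)))
t=cv2.resize(a[95:245,230:345],None,fx=3,fy=3);s=cv2.resize(b[170:260,280:430],None,fx=3,fy=3)
h=max(t.shape[0],s.shape[0]);o=np.zeros((450,t.shape[1]+s.shape[1],3),np.uint8);o[:t.shape[0],:t.shape[1]]=t;o[:s.shape[0],t.shape[1]:]=s
cv2.imwrite('pics/chk.png',o[:,:,::-1]);print(o.shape,manip.state()['ee_pos'])
go(.46,.047,.062,-4.7)
```

```text
green [297. 179.] 572.0 [592.2  32.4] [126.2 132. ] -4.7
purple [289. 181.] 1807.0 [597.   38.7] [106.7 107.1] -4.5
orange [291. 180.] 1039.0 [598.4  30.9] [74.4 82.8] -4.5
puff [445. 210.] 205.0 [ 525.4 -341.4] [41.8 37.1] -1.6
puff [416. 193.] 202.5 [ 569.4 -273. ] [39.5 41.3] 10.9
red [478.  75.] 3903.0 [ 859.3 -426.9] [182.9 187.6] 17.2
red [537. 192.] 921.5 [ 546.8 -539. ] [114.7 133.5] 9.6
red [108. 205.] 345.0 [552.  453.4] [51.4 46.9] -1.6
red [290. 217.] 93.0 [512.   34.8] [34.8 18.7] -1.6
red [469. 102.] 68.0 [ 778.9 -401.1] [23.6 59.8] 4.4
red [450. 115.] 54.5 [ 751.6 -349.9] [23.  74.1] 11.4
red [517. 200.] 40.5 [ 535.1 -497.2] [47.8 28. ] 45.0
(450, 795, 3) [0.40566607 0.05392678 0.36502449]
shift [ -2.6  54.6 148.1] turn [ 0.  -0.   0.1] t 28.9 j7 -0.28
```

View pics/chk.png

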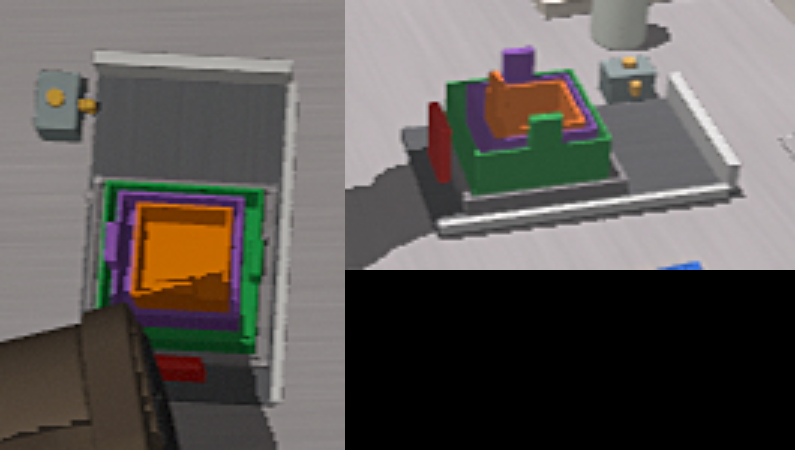

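Top and side crops show green, purple and orange nested flat, with the tab clear on the near side. I go down behind the tab with the fingers shut.

Run:
```python
from h import *
go(.455,.052,.072,-4.7)
```

```text
shift [  1.9  49.2 138.1] turn [ 0.  -0.   0.1] t 28.9 j7 -0.28
```

>>> send_rows(
  deltas=[2,20,35,0,0,0,1,2,40,75,0,0,0,1,2,49,110,0,0,0,1,2,49,138,0,0,0,1,2,49,138,0,0,0,1,2,49,138,0,0,0,1],
)

```text
t: 29.55
ee_pos: [0.4558, 0.0515, 0.2267]
ee_rot: [-2.311, -2.128, 0.002]
ft_force: [0.2, 0.3, 0.6]
gripper_width: -0.0
grip_force: 0.0
```

>>> send_rows(
  deltas=[0,10,0,0,0,0,1,0,20,0,0,0,0,1,0,28,0,0,0,0,1,0,36,0,0,0,0,1,0,44,0,0,0,0,1,0,52,0,0,0,0,1,0,60,0,0,0,0,1,0,68,0,0,0,0,1],
)

```text
t: 30.35
ee_pos: [0.5235, 0.0462, 0.2267]
ee_rot: [-2.31, -2.129, 0.0]
ft_force: [-1.5, 0.4, 1.4]
gripper_width: 0.0003
grip_force: 1.1
```

>>> send_rows(
  deltas=[0,8,0,0,0,0,1,0,16,0,0,0,0,1,0,24,0,0,0,0,1,0,32,0,0,0,0,1],
)

```text
t: 30.75
ee_pos: [0.5555, 0.0436, 0.2267]
ee_rot: [-2.31, -2.129, -0.0]
ft_force: [-2.7, 0.9, 1.4]
gripper_width: 0.0004
grip_force: 1.1
```

>>> send_rows(
  deltas=[0,6,0,0,0,0,1,0,12,0,0,0,0,1,0,18,0,0,0,0,1],
)

```text
t: 31.05
ee_pos: [0.5713, 0.0423, 0.2263]
ee_rot: [-2.307, -2.126, 0.006]
ft_force: [-13.4, 2.4, 10.5]
gripper_width: 0.0
grip_force: 6.4
```

>>> send_rows(
  deltas=[0,4,0,0,0,0,1,0,8,0,0,0,0,1],
)

```text
t: 31.25
ee_pos: [0.5804, 0.0416, 0.2264]
ee_rot: [-2.309, -2.128, 0.002]
ft_force: [-1.9, 0.3, -0.7]
gripper_width: -0.0002
grip_force: 0.6
```

>>> send_rows(
  deltas=[0,3,0,0,0,0,1,0,6,0,0,0,0,1,0,6,0,0,0,0,1],
)

```text
t: 31.55
ee_pos: [0.5831, 0.0413, 0.226]
ee_rot: [-2.304, -2.124, 0.012]
ft_force: [-21.8, 1.4, 17.7]
gripper_width: -0.0002
grip_force: 11.3
```

Against the stop (22 N), so I back off, lift clear and look.

>>> send_rows(
  deltas=[0,-10,0,0,0,0,1,0,-40,0,0,0,0,1,0,-80,0,0,0,0,1,0,-80,-40,0,0,0,1,0,-80,-90,0,0,0,1,-40,-110,-120,0,0,0,1,-80,-140,-120,0,0,0,1,-120,-160,-120,0,0,0,1],
)

```text
t: 32.35
ee_pos: [0.4179, -0.0648, 0.3481]
ee_rot: [2.307, 2.129, 0.005]
ft_force: [0.3, -1.2, 0.1]
gripper_width: -0.0001
grip_force: 0.0
```

>>> send_rows(
  deltas=[-40,0,0,0,0,0,1,-80,0,0,0,0,0,1,-120,0,0,0,0,0,1,-120,0,0,0,0,0,1],
)

```text
t: 32.75
ee_pos: [0.408, -0.1889, 0.3475]
ee_rot: [2.315, 2.117, -0.0]
ft_force: [0.7, 0.4, 0.3]
gripper_width: 0.0001
grip_force: 0.0
```

Run:
```python
from h import *
a=manip.snapshot('top');b=manip.snapshot('side');cal=manip.calibration('top')
for c,z in(('green',.072),('purple',.075),('orange',.078),('yellow',.05),('puff',.025),('red',.076)):
    for k in blobs(a,c,60): print(c,k.mean(0).round(),cv2.contourArea(k),*rect(ray(cal,k,z)))
t=cv2.resize(a[95:245,230:345],None,fx=3,fy=3);s=cv2.resize(b[170:260,280:430],None,fx=3,fy=3)
o=np.zeros((450,795,3),np.uint8);o[:,:345]=t;o[:270,345:]=s
cv2.imwrite('pics/chk2.png',o[:,:,::-1]);print(manip.state()['ee_pos'])
```

```text
green [293. 149.] 719.0 [674.2  26. ] [126.6 136.7] -4.3
purple [291. 147.] 1865.0 [678.7  32.1] [106.9 110.9] -5.2
orange [293. 146.] 1035.5 [681.2  24.1] [74.6 85. ] -4.7
red [473.  73.] 3680.5 [ 870.9 -423.7] [158.7 188.4] 17.2
red [546. 193.] 441.5 [ 548.8 -553.5] [114.  103.7] 9.9
red [108. 205.] 348.0 [552.  453.3] [51.5 46.9] -1.6
red [289. 183.] 169.0 [593.2  35.5] [50.1 23.1] -5.5
red [487. 104.] 83.5 [ 777.3 -437.4] [38.5 77.7] 11.4
[ 0.40880333 -0.18459531  0.34689974]
```

View pics/chk2.png

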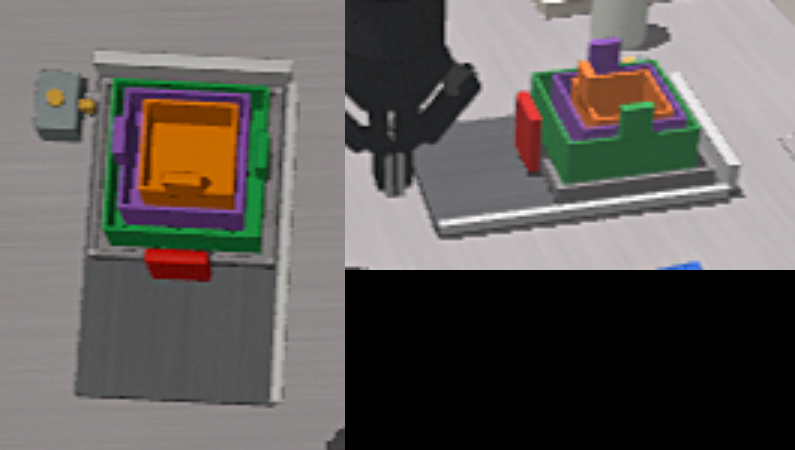

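The carriage stands against the far stop with the nest intact and the arm clear; the puffs were last seen in the crate at (445,210) and (416,193).

```bash
python3 -c "
from station import manip
print(manip.job_done())"
```

```text
the job is handed in; nothing more can be done
None
```

The job is handed in (the call returned no verdict): both puffs are in the crate, the green, purple and orange tubs (no yellow tub or third puff was seen) are nested on the carriage, and it is pushed past the catch to its stop.

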